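# Set the candle under the warmer lamp and switch it on

### The job

Get the scented candle going: pick up the open white ceramic candle pot, keep it upright, bring it in under the head of the candle-warmer lamp and set it down gently so that its whole foot stands on the round pad. Then turn the bar handle on the lamp's sloping front clockwise from off until it snaps home at on, and let go. Leave the lamp head at the height it is set to and do not push the other things on the vanity about.

Things in the scene. Friction and masses are not known exactly. Their poses are not given: they have to be found in the camera images.
- candle: The candle: open, straight-sided white ceramic pot, 62 mm outside diameter, 78 mm tall, 3.5 mm wall, about 0.3 kg, filled with cream wax to 16 mm below the rim, short black wick in the middle. Loose, stands upright on the vanity top (z = 0). Origin: centre of its underside; z up.
- lamp: Candle-warmer lamp, fixed; white marble base plate 20 mm thick, x -116 to +85 mm, y -75 to +75 mm; console on its front; post at its back; head cantilevered over the pad. Left and right (+y, -y) it is open between console and post: a gap of 100 mm. Origin: on the vanity top under the pad's centre; -x is its front, facing the robot within 0.2 rad, +y its left seen from the robot, z up.
- console (a point): Middle of the top rear edge of the lamp's dark switch console, 70 mm above the vanity, 46 mm in front of the pad's centre. The console is 84 mm wide and 68 mm deep; its front face slopes down towards the robot, 30 degrees from level, and carries the rotary handle. Axes as lamp.
- post (a point): Centre line of the lamp's upright brass post (14 mm thick, foot 26 mm thick) where it meets the base plate, 68 mm behind the pad's centre, 20 mm above the vanity; the post is 370 mm tall. Axes as lamp.
- pad (a point): Centre of the top of the round dark steel pad, 90 mm diameter, 2 mm proud of the marble plate, 22 mm above the vanity. Axes as lamp. The candle's foot belongs wholly on it: centres within 14 mm.
- shade_rim (a point): Centre of the flat underside of the lamp head's round brass shade, 150 mm diameter, 68 mm tall, above the pad, underside 260 to 290 mm above the vanity. The head is clamped on the post; a push of about 15 N would shift it up or down. From above, the shade ends about 20 mm short of the handle's axis, so a gripper pointing straight down hits it, at the handle and at the pad alike.
- switch_grip (a point): On the turning axis of the rotary handle, 26 mm out from the console's sloping face: the place to grip. z = the turning axis, pointing out of the face, up and towards the robot, 30 degrees from vertical; y = along the bar, turning with it; x points up the slope when off.
- bar_end (a point): Middle of the outer end of the handle's bar, 27 mm from the axis, its left end seen from the robot when off, its upper end when on. The handle is a brass bar 54 mm long and 12 mm thick, its flanks from 9 to 34 mm out from the face, on a round boss 42 mm in diameter and 9 mm high. Off: bar level, side to side. On: bar up and down the slope. Axes as switch_grip.
- switch (a joint): Angle of the rotary handle, rad: 0 = off, 1.571 = on, growing clockwise as seen looking at the console's face from the robot. Snap action: about 0.2 N m is needed to start it from off; an over-centre spring pulls it to the nearer end, and only within about 0.15 rad of half way (0.785) does friction leave it standing.
- cotton_pot: Bystander: white ceramic pot closed by a lid with a ball knob, 80 mm diameter, 95 mm tall. Loose. Origin: centre of its underside.
- tumbler: Bystander: empty white ceramic tumbler, 72 mm across the rim, 105 mm tall. Loose. Origin: centre of its underside.
- claw_clip: Bystander: tortoiseshell hair claw clip, 75 x 40 mm, 55 mm tall, standing on its teeth. Loose. Origin: centre of its underside.
- candle_lid: Bystander: the candle's brass lid, a disc 66 mm in diameter, 6 mm thick with a 12 mm knob, 14 mm in all. Loose. Origin: centre of its underside.
- compact: Bystander: round closed powder compact, 72 mm diameter, 14 mm high. Loose. Origin: centre of its underside.
- perfume: Bystander: amber glass perfume bottle 32 x 55 mm, 107 mm tall. Loose. Origin: centre of its underside.
- curler: Bystander: steel eyelash curler, 115 mm long, lying on the lowest shelf of the smoked acrylic tiers at the left end. Loose. Origin: its middle, at shelf level.

How it is judged:
By the outcome, as a careful person would: the job done as asked, in the order asked, and still so for the second after the job is handed in, with the robot touching nothing.
It also fails if it takes over 58 s, if anything falls off the work surface, if the arm or the gripper's body presses on something with over 40 N, if the wrist force passes 120 N, or if a joint passes its speed limit or range.

### The arm

A 6-joint arm with a two-finger parallel gripper is mounted at the origin on the work surface. World frame = base frame: x ahead of the robot, y to its left, z up, the work surface at z = 0. Lengths are in m, angles in degrees, forces in N, time in s.
With the tool pointing down it reaches from about 0.3 to 0.75 m from the base axis. Payload 8.5 kg.
Tool frame: the origin (TCP) lies on the mounting face of the last link; the fingertips stand tip_extent ahead of it and the grasp point (between the pads) lies 155 mm ahead of it (tip_extent is the distance from the TCP to the fingertips, in m); z points along the fingers, y is the line along which they close (so a half turn about z gives the same grasp; the last joint's range is limited). The gripper opens to 85 mm and grips with 20 to 120 N. Pads are 22 mm wide; open, the fingers measure 114 mm over their backs; the gripper's body (76 mm by 85 mm) begins 54 mm behind the grasp point. The pads swing forward as they close: fully open they stand 13 mm farther back than shut.
Start: joints at [-12.336, 21.807, 74.336, -0, 83.858, -12.336], TCP at [0.55, 0, 0.405] pointing down, gripper open.
Joint ranges: [-178.18, 178.18], [-50.72, 133.34], [12.68, 142.11], [-81.47, 261.47], [9.98, 163.14], [-165.26, 165.26]. Speed limits (degrees/s): [136.94, 136.94, 180, 180, 180, 180].

### API

Orientations are given as a 3x3 rotation matrix whose columns are the frame's x, y, z axes.
In Python, from rig import observe, get_image, camera_params, close_job, tip_extent gives the robot as it stands.
- The arm moves only by the shell command python3 -m creep 'ROWS' [FORCE]. ROWS is JSON, a list of rows, each an object with "jaw": the gripper's target within -1 to 1 (shut at 1, half-way at 0, fully open at -1); "travel": the shift along the world's x, y, z in mm, a list of three; "roll": the turn about the world's z in rad. A call has 1 to 12 rows; each row is the pose to reach, as a shift and turn from the pose commanded when the call began; what a row does not reach only later rows make up. A row lasts 1/10 s, in which the tool goes at most 50 mm and 8.59 degrees, less where a joint would pass 70% of its speed; a pose out of reach is approached as far as the arm can. A call with a gripper value outside its range is refused whole. The fingers move at their own pace and stop on an object; FORCE is the grip in N (left out, the last holds). Time passes only in rows, so rows that repeat a pose let the fingers close. It gives the time, the measured TCP pose, the force, the opening and the grip force at its end, in the units of the state.
- observe(): the state, without advancing time (a new reading comes with each control period).
- get_image(name): name is "scene" or "side" or "wrist"; returns (picture, depth): 480x640x3 uint8, red, green, blue; 480x640 float32, m along the optical axis (not along the pixel's ray), 0 where there is no reading.
- camera_params(name): a dict with "mtx" (3x3 intrinsics, pixels), "extrinsics" (4x4, takes a point from camera to world coordinates). Camera axes: x right, y down, z forward; pixel columns grow to the right and rows downward; lengths in m; the calibration is good to about 2 mm. The wrist camera is an equidistant fisheye: a pixel r from the principal point sees the ray r / f radians off the axis. A picture is of the moment at which its call begins: read the wrist's pose just before it. camera_params takes no time and is no camera call; for the wrist camera it gives the pose at the moment of the call.
- close_job(): hands the job in; it is judged then, once.
The state is a dict: "time_s": time; "q": joint angles; "qvel": joint speeds; "joint_efforts": joint torques, N m; "position": TCP position; "tool_rot": TCP orientation; "ft_force": force on the tool from outside, world axes, zero at the start; "wrist_torque": the same for the moment, N m; "grip_width": finger opening in m; "gripper_force": force on a finger pad.
Only numpy, scipy, OpenCV 4.12 (cv2) and the standard library are available. Lean on these libraries where they do the work, as an engineer would, in place of code of your own. Each camera call takes 0.05 s, during which the arm holds its last target. There are 200 camera calls.

## Working session

There is one attempt and no reset: what is moved stays moved. The work goes in short steps, Python scripts to look and compute and a shell command to move; the robot and the scene stay as the last step left them, time stands still between calls to the robot, and variables do not carry over. Pictures are saved under pics/ and viewed, at most 10 in all, crops included, and the job is handed in when it is done.

```bash
ls; mkdir -p pics; python3 - <<'E'
from rig import *
import cv2,numpy as np
print(observe(),tip_extent)
for n in("scene","side","wrist"):
    p=camera_params(n);i,d=get_image(n)
    np.savez(""+n+"0.npz",i=i,d=d,m=p["mtx"],e=p["extrinsics"])
    cv2.imwrite(f"pics/{n}0.png",i[:,:,::-1]);print(n,p["mtx"],np.round(p["extrinsics"],3),(d>0).mean())
E
```

```text
pics
{'time_s': 0.0, 'q': array([-1.23363188e+01,  2.18426195e+01,  7.43853466e+01,  2.23462755e-03,
        8.38581403e+01, -1.23345012e+01]), 'qvel': array([ 0.08819683,  0.05361619,  0.01998904,  0.04924565,  0.00425533,
       -0.01806595]), 'joint_efforts': array([-1.00240642e-03, -4.48466885e+01, -2.31285810e+01, -2.87182611e-04,
        4.73836102e-03,  1.77242771e-05]), 'position': array([5.49961223e-01, 4.32399449e-06, 4.04092824e-01]), 'tool_rot': array([[ 3.61862541e-05,  9.99998934e-01, -1.45985498e-03],
       [ 9.99999935e-01, -3.56622549e-05,  3.58963631e-04],
       [ 3.58911187e-04, -1.45986787e-03, -9.99998870e-01]]), 'ft_force': array([ 0.06663962, -0.25393601,  0.76791757]), 'wrist_torque': array([-0.05696462, -0.04017003,  0.01371121]), 'gripper_force': 0.0, 'grip_width': 0.08554066869936247} 0.1734
scene [[473.67336896   0.         315.59933354]
 [  0.         473.67336896 240.04763732]
 [  0.           0.           1.        ]] [[-0.024  0.645 -0.764  1.67 ]
 [ 1.     0.026 -0.01   0.154]
 [ 0.013 -0.764 -0.645  1.1  ]
 [ 0.     0.     0.     1.   ]] 0.995908203125
side [[613.53354841   0.         327.56340039]
 [  0.         613.53354841 245.47537808]
 [  0.           0.           1.        ]] [[ 0.999 -0.033  0.04   0.537]
 [-0.052 -0.522  0.852 -1.352]
 [-0.007 -0.853 -0.523  1.078]
 [ 0.     0.     0.     1.   ]] 0.943173828125
wrist [[371.64829954   0.         315.63971765]
 [  0.         371.64829954 239.46567145]
 [  0.           0.           1.        ]] [[ 1.     0.    -0.001  0.552]
 [-0.    -0.953 -0.304  0.078]
 [-0.001  0.304 -0.953  0.374]
 [ 0.     0.     0.     1.   ]] 0.996015625
```

View pictures.

View pics/scene0.png

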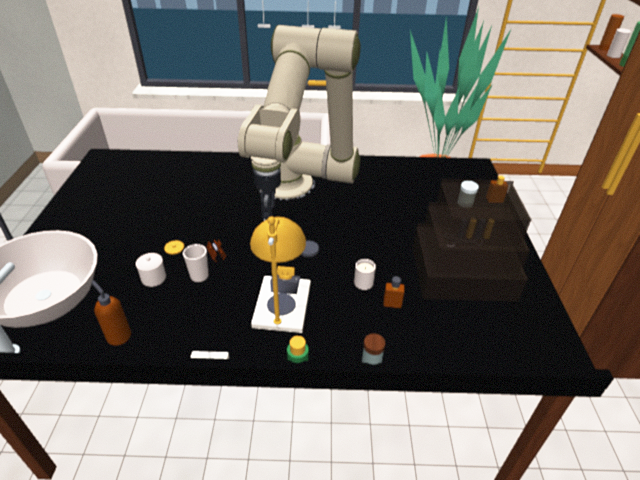

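View pics/side0.png

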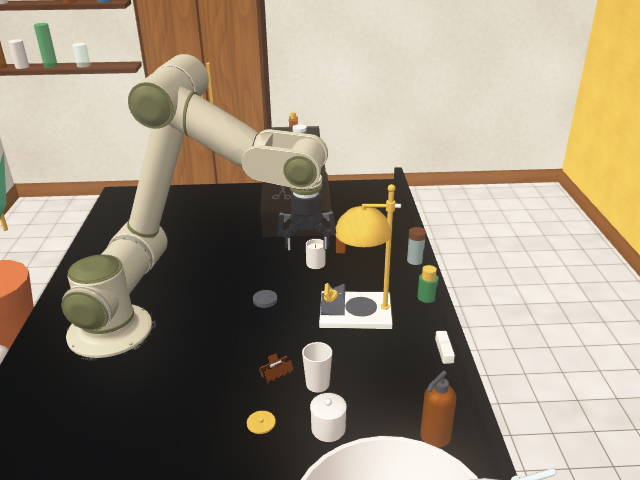

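```bash
python3 - <<'E'
import cv2,numpy as np
S=np.load("scene0.npz")["i"];D=np.load("side0.npz")["i"];W=np.load("wrist0.npz")["i"]
a=cv2.resize(S[210:340,240:415],None,fx=2.28,fy=2.28,interpolation=cv2.INTER_CUBIC)
b=cv2.resize(D[195:335,300:410],None,fx=3.6,fy=3.6,interpolation=cv2.INTER_CUBIC)
c=np.zeros((600,800,3),np.uint8)
h=a.shape[0];c[:h,:399]=a[:,:399];c[:504,400:796]=b;
c[300:600,:400]=cv2.resize(W,(400,300))
cv2.imwrite("pics/crop1.png",c[:,:,::-1]);print(a.shape,b.shape)
E
```

```text
(296, 399, 3) (504, 396, 3)
```

View pics/crop1.png

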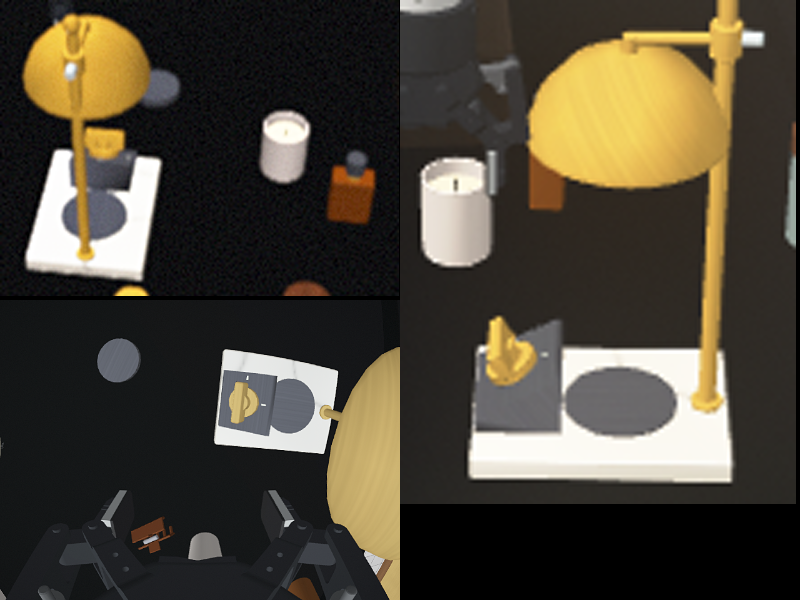

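```bash
cat > h.py <<'E'
import numpy as np,cv2
def load(n,k=0):
    z=np.load(f"{n}{k}.npz");return z["i"],z["d"],z["m"],z["e"]
def ray(n,px,m,e):
    x=(px[0]-m[0,2])/m[0,0];y=(px[1]-m[1,2])/m[1,1]
    if n=="wrist":
        r=np.hypot(x,y);v=np.array([x*np.sin(r)/r,y*np.sin(r)/r,np.cos(r)])
    else: v=np.array([x,y,1.])
    v=e[:3,:3]@v;return e[:3,3],v/np.linalg.norm(v)
def tri(rs):
    A=0;b=0
    for o,v in rs:
        P=np.eye(3)-np.outer(v,v);A=A+P;b=b+P@o
    p=np.linalg.solve(A,b);return p,[np.linalg.norm(np.cross(p-o,v)) for o,v in rs]
def plane(o,v,z): return o+v*(z-o[2])/v[2]
E
python3 - <<'E'
from h import *
np.set_printoptions(precision=4,suppress=True)
I={n:load(n) for n in("scene","side","wrist")}
R=lambda n,p:ray(n,p,I[n][2],I[n][3])
sc=lambda x,y:R("scene",(240+x/2.28,210+y/2.28))
sd=lambda x,y:R("side",(300+(x-400)/3.6,195+y/3.6))
wr=lambda x,y:R("wrist",(x*1.6,(y-300)*1.6))
print("wick",tri([sc(286,132),sd(456,185)]))
print("rim",tri([sc(285,122),sd(456,176)]))
print("pad",tri([sc(95,215),sd(621,402),wr(292,405)]))
print("bar",tri([sc(105,133),sd(503,324),wr(240,403)]))
print("barends z.085",plane(*wr(240,383),.085),plane(*wr(240,424),.085))
for p in [(224,349),(338,371),(325,453),(215,443)]: print("corner",plane(*wr(*p),.02))
print("shade",tri([sc(86,67),sd(630,120)]))
print("shade rim side lowest y", "post",plane(*sc(86,255),.02),plane(*sd(707,402),.02))
# masks: candle in scene & side from depth points
for n,(x0,y0,x1,y1) in {"scene":(350,255,380,293),"side":(303,236,328,272)}.items():
    i,d,m,e=I[n];v=i.astype(int);mk=np.zeros(d.shape,bool);mk[y0:y1,x0:x1]=v[y0:y1,x0:x1].min(2)>110
    ys,xs=np.nonzero(mk);c=np.stack([(xs-m[0,2])/m[0,0]*d[ys,xs],(ys-m[1,2])/m[1,1]*d[ys,xs],d[ys,xs]])
    w=(e[:3,:3]@c).T+e[:3,3];print(n,len(w),np.percentile(w,[1,50,99],axis=0),xs.min(),xs.max(),ys.min(),ys.max())
for n,(x0,y0,x1,y1) in {"scene":(245,210,310,262),"side":(330,200,390,250)}.items():
    i,d,m,e=I[n];v=i.astype(int);mk=np.zeros(d.shape,bool);q=v[y0:y1,x0:x1];mk[y0:y1,x0:x1]=(q[...,0]-q[...,2]>60)
    ys,xs=np.nonzero(mk);c=np.stack([(xs-m[0,2])/m[0,0]*d[ys,xs],(ys-m[1,2])/m[1,1]*d[ys,xs],d[ys,xs]])
    w=(e[:3,:3]@c).T+e[:3,3];w=w[(w[:,2]>.2)];print("shade",n,np.percentile(w,[1,50,99],axis=0))
E
```

```text
wick (array([0.5767, 0.2991, 0.0641]), [np.float64(0.001618400073102441), np.float64(0.001618400073102366)])
rim (array([0.5751, 0.2955, 0.0782]), [np.float64(0.004353951898810276), np.float64(0.004353951898810171)])
pad (array([0.7001, 0.0405, 0.019 ]), [np.float64(0.0025672738298652205), np.float64(0.003617097398337859), np.float64(0.0036007796175468623)])
bar (array([0.606 , 0.0495, 0.0858]), [np.float64(0.0023313320408510294), np.float64(0.001865971417934975), np.float64(0.002582272108139621)])
barends z.085 [0.6041 0.0725 0.085 ] [0.6058 0.0202 0.085 ]
corner [0.591  0.1228 0.02  ]
corner [0.7898 0.105  0.02  ]
corner [ 0.7797 -0.0413  0.02  ]
corner [ 0.5792 -0.024   0.02  ]
shade (array([0.6979, 0.0389, 0.2752]), [np.float64(0.0020002124962490244), np.float64(0.0020002124962490288)])
shade rim side lowest y post [0.7673 0.036  0.02  ] [0.7653 0.0299 0.02  ]
scene 538 [[ 0.461   0.2682 -0.0049]
 [ 0.5973  0.2966  0.0581]
 [ 0.6129  0.3391  0.0787]] 355 375 259 289
side 548 [[ 0.5459 -0.0165  0.0008]
 [ 0.5757  0.2729  0.0561]
 [ 0.6033  0.3286  0.2797]] 306 326 237 268
shade scene [[ 0.663  -0.0263  0.2657]
 [ 0.7413  0.0446  0.3047]
 [ 0.778   0.1112  0.4018]]
shade side [[ 0.6258 -0.0379  0.2293]
 [ 0.6954 -0.0011  0.3027]
 [ 0.7627  0.0579  0.3519]]
```

```bash
R='{"jaw":-1,"travel":[0,0,200],"roll":1.571}'; python3 -m creep '[{"jaw":-1,"travel":[0,50,200],"roll":1.571},{"jaw":-1,"travel":[0,50,200],"roll":1.571},{"jaw":-1,"travel":[0,50,200],"roll":1.571},{"jaw":-1,"travel":[0,50,200],"roll":1.571},{"jaw":-1,"travel":[0,50,200],"roll":1.571},{"jaw":-1,"travel":[0,50,200],"roll":1.571},{"jaw":-1,"travel":[0,50,200],"roll":1.571},{"jaw":-1,"travel":[0,50,200],"roll":1.571},{"jaw":-1,"travel":[0,50,200],"roll":1.571},{"jaw":-1,"travel":[0,50,200],"roll":1.571},{"jaw":-1,"travel":[0,50,200],"roll":1.571}]'; python3 -m creep '[{"jaw":-1,"travel":[400,0,0],"roll":0},{"jaw":-1,"travel":[400,0,0],"roll":0},{"jaw":-1,"travel":[400,0,0],"roll":0},{"jaw":-1,"travel":[400,0,0],"roll":0},{"jaw":-1,"travel":[400,0,0],"roll":0},{"jaw":-1,"travel":[400,0,0],"roll":0},{"jaw":-1,"travel":[400,0,0],"roll":0},{"jaw":-1,"travel":[400,0,0],"roll":0}]'; python3 -c "
from rig import *;o=observe();print(o['q'],o['tool_rot'])"
```

```text
time_s: 1.25
position: [0.5501, 0.05, 0.6044]
tool_rot: [[-1.0, -0.005, -0.001], [-0.005, 1.0, 0.0], [0.001, 0.0, -1.0]]
ft_force: [-0.6, -1.3, 0.7]
grip_width: 0.085
gripper_force: 0.0
time_s: 2.05
position: [0.7426, 0.0422, 0.5251]
tool_rot: [[-1.0, -0.0, 0.028], [-0.0, 1.0, 0.001], [-0.028, 0.001, -1.0]]
ft_force: [-0.1, -0.7, -0.7]
grip_width: 0.0857
gripper_force: 0.0
[ -5.86204583  45.09477666  12.67989758   0.26554205 120.6533816
 -95.73735172] [[-9.99616497e-01 -2.57325627e-04  2.76910106e-02]
 [-2.25155219e-04  9.99999296e-01  1.16487528e-03]
 [-2.76912909e-02  1.15819378e-03 -9.99615852e-01]]
```

```bash
python3 -m creep '[{"jaw":-1,"travel":[-350,0,500],"roll":0},{"jaw":-1,"travel":[-350,0,500],"roll":0},{"jaw":-1,"travel":[-350,0,500],"roll":0},{"jaw":-1,"travel":[-350,0,500],"roll":0},{"jaw":-1,"travel":[-350,0,500],"roll":0},{"jaw":-1,"travel":[-350,0,500],"roll":0},{"jaw":-1,"travel":[-350,0,500],"roll":0},{"jaw":-1,"travel":[-350,0,500],"roll":0},{"jaw":-1,"travel":[-350,0,500],"roll":0},{"jaw":-1,"travel":[-350,0,500],"roll":0},{"jaw":-1,"travel":[-350,0,500],"roll":0},{"jaw":-1,"travel":[-350,0,500],"roll":0}]'; python3 -c "
from rig import *;o=observe();print(o['q'],o['tool_rot'])"
```

```text
time_s: 3.25
position: [0.363, 0.0367, 0.8516]
tool_rot: [[-0.999, -0.0, 0.043], [-0.0, 1.0, 0.002], [-0.043, 0.002, -0.999]]
ft_force: [-0.3, 0.6, -0.1]
grip_width: 0.0856
gripper_force: 0.0
[ -13.16948397   11.27535254   12.67938492    1.48521532  153.65683652
 -101.8447325 ] [[-9.99072173e-01 -3.85779445e-04  4.30655702e-02]
 [-3.11332891e-04  9.99998446e-01  1.73537276e-03]
 [-4.30661728e-02  1.72035491e-03 -9.99070741e-01]]
```

```bash
python3 -m creep '[{"jaw":-1,"travel":[-500,0,200],"roll":0},{"jaw":-1,"travel":[-500,0,200],"roll":0},{"jaw":-1,"travel":[-500,0,200],"roll":0},{"jaw":-1,"travel":[-500,0,200],"roll":0},{"jaw":-1,"travel":[-500,0,200],"roll":0},{"jaw":-1,"travel":[-500,0,200],"roll":0},{"jaw":-1,"travel":[-500,0,200],"roll":0},{"jaw":-1,"travel":[-500,0,200],"roll":0}]'; python3 -c "
from rig import *;o=observe();print(o['q'],o['tool_rot'])"
```

```text
time_s: 4.05
position: [0.1323, 0.1346, 0.9102]
tool_rot: [[-0.993, 0.003, 0.119], [0.001, 1.0, -0.015], [-0.119, -0.015, -0.993]]
ft_force: [0.6, 1.3, 0.5]
grip_width: 0.0856
gripper_force: 0.0
[  8.02289745  -2.49784339  12.70109382  -6.18106664 163.07319587
 -87.87292646] [[-0.99293046  0.00302904  0.11865884]
 [ 0.00126567  0.99988769 -0.01493343]
 [-0.11869074 -0.01467767 -0.99282278]]
```

```bash
python3 -m creep '[{"jaw":-1,"travel":[-700,-15,0],"roll":0},{"jaw":-1,"travel":[-700,-15,0],"roll":0},{"jaw":-1,"travel":[-700,-15,0],"roll":0},{"jaw":-1,"travel":[-700,-15,0],"roll":0},{"jaw":-1,"travel":[-700,-15,0],"roll":0},{"jaw":-1,"travel":[-700,-15,0],"roll":0},{"jaw":-1,"travel":[-700,-15,0],"roll":0},{"jaw":-1,"travel":[-700,-15,0],"roll":0}]'; python3 -c "
from rig import *;o=observe();print(o['q'],o['tool_rot'])"
```

```text
time_s: 4.85
position: [-0.0823, 0.1416, 0.8918]
tool_rot: [[-0.993, 0.001, 0.115], [-0.0, 1.0, -0.01], [-0.115, -0.01, -0.993]]
ft_force: [-0.4, 0.5, 0.0]
grip_width: 0.0855
gripper_force: 0.0
[ 78.98091166  -7.23966989  22.16508516 -23.13606151 163.076661
 -33.27405939] [[-9.93410635e-01  8.98059049e-04  1.14605867e-01]
 [-2.31798716e-04  9.99951511e-01 -9.84493067e-03]
 [-1.14609151e-01 -9.80662432e-03 -9.93362257e-01]]
```

```bash
cat > kin.py <<'E'
import numpy as np
from scipy.spatial.transform import Rotation as Ro
from scipy.optimize import least_squares
def fk(q,P):
    h,a1,b,a2,a3,d4,L,c=P;q=np.radians(q)
    ry=lambda t:Ro.from_euler("y",t).as_matrix();rz=lambda t:Ro.from_euler("z",t).as_matrix()
    R=rz(q[0]);p=R@[a1,b,h]
    R=R@ry(q[1]);p=p+R@[0,0,a2]
    R=R@ry(q[2]);p=p+R@[a3,0,d4]
    R=R@rz(q[3]);p=p+R@[0,c,0]
    R=R@ry(q[4])@rz(q[5]);p=p+R@[0,0,L]
    return p,R
Q=[[-12.3363188,21.8426195,74.3853466,.00223462,83.8581403,-12.3345012],
[-5.86204583,45.09477666,12.67989758,0.26554205,120.6533816,-95.73735172],
[-13.16948397,11.27535254,12.67938492,1.48521532,153.65683652,-101.8447325],
[8.02289745,-2.49784339,12.70109382,-6.18106664,163.07319587,-87.87292646],
[78.98091166,-7.23966989,22.16508516,-23.13606151,163.076661,-33.27405939]]
X=[[.549961,0,.404093],[.7426,.0422,.5251],[.363,.0367,.8516],[.1323,.1346,.9102],[-.0823,.1416,.8918]]
def res(P): return np.ravel([fk(q,P)[0]-x for q,x in zip(Q,X)])
fit=least_squares(res,[.15,0,.12,.4,0,.4,.12,0])
P=fit.x
if __name__=="__main__":
    np.set_printoptions(precision=4,suppress=True)
    print(P,np.abs(fit.fun).max())
    for q in Q[:1]+Q[-1:]: print(fk(q,P)[1])
E
python3 kin.py
```

```text
[ 0.13   -0.      0.1174  0.5371  0.103   0.3508  0.084   0.0001] 2.5182621565977836e-05
[[-1.      0.     -0.0015]
 [ 0.      1.      0.0004]
 [ 0.0015  0.0004 -1.    ]]
[[-0.0009 -0.9934  0.1146]
 [-1.     -0.0002 -0.0098]
 [ 0.0098 -0.1146 -0.9934]]
```

```bash
cat > sim.py <<'E'
from kin import *
LO=np.array([-178.18,-50.72,12.68,-81.47,9.98,-165.26]);HI=np.array([178.18,133.34,142.11,261.47,163.14,165.26])
V=.07*np.array([136.94,136.94,180,180,180,180.])
Z=Ro.from_euler("z",90,degrees=True).as_matrix()
def tool(q):
    p,R=fk(q,P);return p,R@Z
def row(q,gp,gR,w):
    p,R=tool(q);d=gp-p;n=np.linalg.norm(d);d=d*min(1,.05/max(n,1e-9))
    r=Ro.from_matrix(gR@R.T).as_rotvec();m=np.linalg.norm(r);r=r*min(1,np.radians(8.59)/max(m,1e-9))
    tp=p+d;tR=Ro.from_rotvec(r).as_matrix()@R
    f=lambda x:(lambda pr:np.r_[pr[0]-tp,w*Ro.from_matrix(pr[1]@tR.T).as_rotvec()])(tool(x))
    lo=np.maximum(LO,q-V)-1e-6;hi=np.minimum(HI,q+V)+1e-6
    return least_squares(f,np.clip(q,lo+1e-7,hi-1e-7),bounds=(lo,hi),x_scale=10).x
def call(q,rows,w):
    p,R=tool(q)
    for t,a in rows:
        q=row(q,p+np.array(t)/1e3,Ro.from_euler("z",a).as_matrix()@R,w)
    return q
E
cat > t.py <<'E'
from sim import *
np.set_printoptions(precision=3,suppress=True)
for w in(.1,.2,.3,.5,1):
    q=np.array([-6.,20,60,0,100,-96])
    R=Ro.from_euler("z",90,degrees=True).as_matrix()@tool(Q[0])[1]
    for _ in range(25): q=row(q,np.array([.55,.05,.604]),R,1)
    q=call(q,[([400,0,0],0)]*8,w);a=q
    q=call(q,[([-350,0,500],0)]*12,w);b=q
    q=call(q,[([-500,0,200],0)]*8,w);c=q
    d=call(q,[([-700,-15,0],0)]*8,w)
    for x in(a,b,c,d): print(w,x,tool(x)[0],tool(x)[1][:,2])
E
python3 t.py; python3 -c "
from kin import *;print(np.round(np.array(Q),1))"
```

```text
0.1 [ -5.883  45.32   12.68    6.41   78.654 -94.651] [0.8   0.045 0.546] [ 0.691  0.039 -0.722]
0.1 [-13.222  11.445  12.68   16.659  81.183 -93.444] [0.443 0.041 0.914] [ 0.967  0.064 -0.247]
0.1 [-32.161 -12.918  12.68   20.593  92.155 -88.659] [0.129 0.092 1.002] [ 0.979 -0.2   -0.034]
0.1 [  2.405 -33.323  12.68  -13.855 103.227 -93.637] [-0.245  0.088  0.953] [ 0.974 -0.192  0.119]
0.2 [ -5.824  45.48   12.68    0.815 116.724 -95.427] [0.751 0.043 0.52 ] [ 0.09   0.004 -0.996]
0.2 [-12.831  12.021  12.68    4.184 147.424 -99.158] [0.381 0.037 0.848] [ 0.141  0.008 -0.99 ]
0.2 [ -29.676  -12.211   15.262    3.83   163.14  -115.42 ] [0.083 0.09  0.918] [ 0.216 -0.101 -0.971]
0.2 [   5.139  -34.96    23.06   -70.456  163.14  -155.715] [-0.262  0.071  0.858] [ 0.316 -0.246 -0.916]
0.3 [ -5.812  45.568  12.68    0.307 119.54  -95.655] [0.747 0.042 0.519] [ 0.039  0.001 -0.999]
0.3 [ -12.694   12.228   12.68     1.876  151.819 -101.016] [0.377 0.037 0.846] [ 0.059  0.003 -0.998]
0.3 [ -30.496  -14.907   24.707    0.462  163.14  -119.936] [0.088 0.084 0.894] [ 0.107 -0.06  -0.992]
0.3
[... 423 characters left out ...]
  53.157  -7.56  163.14  -81.979] [-0.191  0.066  0.774] [ 0.081 -0.017 -0.997]
1 [ -5.803  45.636  12.68   -0.064 121.5   -95.834] [0.745 0.042 0.518] [ 0.003 -0.001 -1.   ]
1 [ -12.605   12.362   12.68    -0.007  154.68  -102.609] [0.374 0.037 0.845] [ 0.005 -0.001 -1.   ]
1 [ -35.423  -17.373   33.489   -0.177  163.14  -125.59 ] [0.098 0.074 0.867] [ 0.01  -0.008 -1.   ]
1 [ 18.646 -40.183  56.047  -1.988 163.14  -73.262] [-0.18   0.062  0.766] [ 0.02  -0.004 -1.   ]
[[ -12.3   21.8   74.4    0.    83.9  -12.3]
 [  -5.9   45.1   12.7    0.3  120.7  -95.7]
 [ -13.2   11.3   12.7    1.5  153.7 -101.8]
 [   8.    -2.5   12.7   -6.2  163.1  -87.9]
 [  79.    -7.2   22.2  -23.1  163.1  -33.3]]
```

```bash
cat > t2.py <<'E'
from sim import *
np.set_printoptions(precision=3,suppress=True)
w=.35
q=np.array(Q[-1]);
for k in range(2): q=call(q,[([600,-20,-250],0)]*12 if k==0 else [([40,0,0],0)],w);print(q,*tool(q)[0],tool(q)[1][:,2])
q0=q
for el in(20,35,50):
    q=q0
    for k in range(30):
        q=call(q,[([50*np.cos(np.radians(el)),0,50*np.sin(np.radians(el))],0)],w)
        if k%5==4: print(el,k,q,tool(q)[0],tool(q)[1][:,2],tool(q)[1][2,1])
E
python3 t2.py
```

```text
[  2.758   5.345  52.175  -0.978 115.93  -87.701] 0.4047803885843803 0.13582076187155603 0.6828128717117732 [ 0.115 -0.01  -0.993]
[  2.508   9.765  46.865  -0.953 116.817 -87.952] 0.44478038856138263 0.13582076186502917 0.6828128716947931 [ 0.115 -0.01  -0.993]
20 4 [  0.283  31.16   12.68   -0.02  126.355 -89.761] [0.609 0.12  0.689] [ 0.17   0.001 -0.985] 0.00046498369728493284
20 9 [ -2.092  37.099  12.68    1.847 113.068 -91.228] [0.687 0.095 0.626] [ 0.295  0.019 -0.955] 0.018278960215793685
20 14 [ -3.701  41.85   12.68    3.598  99.998 -92.444] [0.746 0.075 0.574] [ 0.432  0.034 -0.901] 0.03271550022191374
20 19 [ -4.833  45.669  12.68    5.332  87.384 -93.609] [0.792 0.059 0.533] [ 0.567  0.045 -0.823] 0.04351898352025328
20 24 [ -5.646  48.754  12.68    7.115  75.492 -94.837] [0.827 0.046 0.501] [ 0.688  0.052 -0.724] 0.05094842807071638
20 29 [ -6.234  51.241  12.68    9.002  64.568 -96.206] [0.854 0.037 0.477] [ 0.789  0.056 -0.612] 0.05560341119566326
35 4 [ -0.031  27.573  12.68    0.206 129.418 -89.925] [0.569 0.117 0.725] [ 0.179  0.003 -0.984] 0.0025597959570900623
3
[... 609 characters left out ...]
 23.818  12.68    0.344 133.052 -89.995] [0.524 0.116 0.759] [ 0.181  0.004 -0.983] 0.0035839913890394377
50 9 [ -3.341  24.228  12.68    2.904 125.478 -91.421] [0.545 0.089 0.758] [ 0.304  0.024 -0.952] 0.02290346440805081
50 14 [ -5.639  24.638  12.68    5.326 117.205 -92.321] [0.564 0.069 0.759] [ 0.433  0.04  -0.9  ] 0.03875920352829987
50 19 [ -7.32   25.055  12.68    7.556 108.338 -92.955] [0.582 0.054 0.762] [ 0.563  0.054 -0.825] 0.05150891654817215
50 24 [ -8.537  25.494  12.68    9.592  99.032 -93.483] [0.598 0.043 0.766] [ 0.686  0.063 -0.725] 0.061435579411572315
50 29 [ -9.404  25.961  12.68   11.461  89.494 -94.008] [0.613 0.034 0.772] [ 0.793  0.07  -0.605] 0.06880985556261454
```

```bash
python3 -m creep '[{"jaw":-1,"travel":[600,-20,-250],"roll":0},{"jaw":-1,"travel":[600,-20,-250],"roll":0},{"jaw":-1,"travel":[600,-20,-250],"roll":0},{"jaw":-1,"travel":[600,-20,-250],"roll":0},{"jaw":-1,"travel":[600,-20,-250],"roll":0},{"jaw":-1,"travel":[600,-20,-250],"roll":0},{"jaw":-1,"travel":[600,-20,-250],"roll":0},{"jaw":-1,"travel":[600,-20,-250],"roll":0},{"jaw":-1,"travel":[600,-20,-250],"roll":0},{"jaw":-1,"travel":[600,-20,-250],"roll":0},{"jaw":-1,"travel":[600,-20,-250],"roll":0},{"jaw":-1,"travel":[600,-20,-250],"roll":0}]'; python3 -c "
from rig import *;o=observe();print(o['q'])"
```

```text
time_s: 6.05
position: [0.342, 0.1315, 0.7166]
tool_rot: [[-0.993, 0.002, 0.116], [0.0, 1.0, -0.012], [-0.116, -0.012, -0.993]]
ft_force: [-0.1, 0.2, 0.4]
grip_width: 0.0853
gripper_force: 0.0
[  2.5738281   -0.29352167  52.61383114  -1.16626514 121.05476581
 -88.03855516]
```

```bash
cat > t3.py <<'E'
from sim import *
np.set_printoptions(precision=3,suppress=True)
w=.35
q0=np.array([2.574,-.294,52.614,-1.166,121.055,-88.04])
q0=call(q0,[([180,-12,0],0)]*5,w);print(q0,*tool(q0)[0],tool(q0)[1][:,2])
for t in([40,8,29],[39,6,32],[39,8,32]):
    q=q0
    for k in range(26):
        q=call(q,[(t,0)],w)
        if k>12 and k%3==1: print(t,k+1,q,tool(q)[0],tool(q)[1][:,2],tool(q)[1][2,1])
E
python3 t3.py
```

```text
[  0.341  20.435  26.075  -0.926 126.833 -90.211] 0.5219576557577216 0.11950018590458125 0.7165730638590049 [ 0.116 -0.012 -0.993]
[40, 8, 29] 14 [  1.508  34.102  12.68    2.566 105.619 -87.507] [0.663 0.139 0.666] [ 0.461  0.055 -0.886] 0.05275631686728825
[40, 8, 29] 17 [  1.579  35.281  12.68    3.277  99.071 -87.352] [0.682 0.141 0.656] [ 0.541  0.071 -0.838] 0.06756647221550553
[40, 8, 29] 20 [  1.64   36.333  12.68    3.982  92.552 -87.297] [0.699 0.143 0.649] [ 0.618  0.087 -0.781] 0.08167552850317705
[40, 8, 29] 23 [  1.693  37.279  12.68    4.691  86.112 -87.338] [0.714 0.145 0.644] [ 0.689  0.102 -0.718] 0.09476330536023365
[40, 8, 29] 26 [  1.739  38.135  12.68    5.416  79.8   -87.47 ] [0.728 0.147 0.64 ] [ 0.753  0.116 -0.648] 0.10657108944440166
[39, 6, 32] 14 [ -0.373  32.085  12.68    3.155 107.689 -88.957] [0.645 0.118 0.687] [ 0.462  0.049 -0.886] 0.04716856041025883
[39, 6, 32] 17 [ -0.504  32.993  12.68    3.978 101.446 -88.918] [0.662 0.117 0.682] [ 0.542  0.063 -0.838] 0.05988144846713811
[39, 6, 32] 20 [ -0.608  33.812  12.68    4.782  95.181 -88.947] [0.677 0
[... 248 characters left out ...]
[0.704 0.118 0.673] [ 0.755  0.1   -0.648] 0.09272151062098141
[39, 8, 32] 14 [  1.356  32.242  12.68    2.678 107.505 -87.526] [0.643 0.136 0.686] [ 0.461  0.055 -0.886] 0.0529576698788366
[39, 8, 32] 17 [  1.419  33.167  12.68    3.404 101.233 -87.339] [0.66  0.139 0.68 ] [ 0.541  0.072 -0.838] 0.06780631326943673
[39, 8, 32] 20 [  1.475  34.001  12.68    4.117  94.943 -87.247] [0.675 0.141 0.675] [ 0.617  0.087 -0.782] 0.0819982413960767
[39, 8, 32] 23 [  1.525  34.76   12.68    4.827  88.681 -87.246] [0.689 0.143 0.672] [ 0.688  0.102 -0.718] 0.09521526573832394
[39, 8, 32] 26 [  1.571  35.455  12.68    5.546  82.497 -87.333] [0.701 0.145 0.671] [ 0.753  0.116 -0.648] 0.10719036431921539
```

```bash
python3 -m creep '[{"jaw":-1,"travel":[180,-12,0],"roll":0},{"jaw":-1,"travel":[180,-12,0],"roll":0},{"jaw":-1,"travel":[180,-12,0],"roll":0},{"jaw":-1,"travel":[180,-12,0],"roll":0},{"jaw":-1,"travel":[180,-12,0],"roll":0}]'; for i in 1 2 3 4; do python3 -m creep '[{"jaw":-1,"travel":[40,8,30],"roll":0}]' | sed -n 2,3p; done
```

```text
time_s: 6.55
position: [0.5258, 0.1192, 0.7135]
tool_rot: [[-0.994, 0.002, 0.109], [0.001, 1.0, -0.013], [-0.109, -0.012, -0.994]]
ft_force: [-0.1, 0.0, -1.2]
grip_width: 0.0855
gripper_force: 0.0
position: [0.548, 0.1249, 0.7301]
tool_rot: [[-0.994, 0.001, 0.108], [-0.0, 1.0, -0.011], [-0.108, -0.011, -0.994]]
position: [0.5592, 0.1262, 0.7276]
tool_rot: [[-0.99, 0.0, 0.139], [-0.001, 1.0, -0.007], [-0.139, -0.007, -0.99]]
position: [0.566, 0.1271, 0.7239]
tool_rot: [[-0.986, -0.001, 0.167], [-0.001, 1.0, -0.002], [-0.167, -0.003, -0.986]]
position: [0.5729, 0.1279, 0.7202]
tool_rot: [[-0.982, -0.002, 0.191], [-0.001, 1.0, 0.002], [-0.191, 0.002, -0.982]]
```

```bash
cat > t4.py <<'E'
from sim import *
from rig import observe
np.set_printoptions(precision=3,suppress=True)
w=.35
q0=observe()["q"]
for y in(-5,0,5):
  for r in(0,.01,.02):
    q=q0
    for k in range(17):
        q=call(q,[([40,y,30],r)],w)
        if k in(8,16): print(y,r,k+1,q,tool(q)[0],tool(q)[1][:,2],tool(q)[1][2,1])
E
python3 t4.py
```

```text
-5 0 9 [ -6.867  32.222  12.68    4.905 110.187 -94.35 ] [0.652 0.047 0.684] [ 0.425  0.03  -0.905] 0.02816838111428489
-5 0 17 [-10.7    35.099  12.68    8.844  93.422 -97.123] [0.702 0.    0.664] [ 0.636  0.036 -0.771] 0.03521157279603197
-5 0.01 9 [ -7.041  32.225  12.68    6.658 110.449 -98.617] [0.652 0.047 0.684] [ 0.423  0.057 -0.904] 0.01819607440089938
-5 0.01 17 [ -11.061   35.123   12.68    13.023   94.389 -105.014] [0.702 0.002 0.664] [ 0.628  0.106 -0.771] 0.0020621082699266054
-5 0.02 9 [  -7.212   32.235   12.68     8.394  110.805 -102.881] [0.652 0.047 0.684] [ 0.418  0.085 -0.904] 0.008203729347750117
-5 0.02 17 [ -11.408   35.171   12.68    17.07    95.763 -112.836] [0.7   0.004 0.663] [ 0.61   0.175 -0.773] -0.030927244344615284
0 0 9 [ -3.685  32.405  12.68    3.921 109.694 -91.785] [0.651 0.081 0.682] [ 0.428  0.037 -0.903] 0.03510843865862892
0 0 17 [ -5.977  35.226  12.68    7.094  92.723 -93.365] [0.702 0.055 0.663] [ 0.639  0.057 -0.767] 0.05423476263839962
0 0.01 9 [ -3.86   32.405  12.68    5.687 109.902 -96.057] [0.651 0.082 0.682] [ 0.425  0.065 -0.903] 0
[... 445 characters left out ...]
08 109.278 -89.214] [0.649 0.116 0.68 ] [ 0.428  0.044 -0.902] 0.0419588816087386
5 0 17 [ -1.238  35.505  12.68    5.288  92.094 -89.6  ] [0.698 0.11  0.66 ] [ 0.638  0.078 -0.766] 0.07315521413905411
5 0.01 9 [ -0.666  32.637  12.68    4.679 109.43  -93.494] [0.649 0.116 0.68 ] [ 0.425  0.072 -0.902] 0.031849072405468935
5 0.01 17 [ -1.604  35.511  12.68    9.567  92.691 -97.557] [0.698 0.112 0.66 ] [ 0.626  0.149 -0.765] 0.03977684830083997
5 0.02 9 [ -0.839  32.639  12.68    6.441 109.678 -97.77 ] [0.648 0.117 0.68 ] [ 0.42   0.099 -0.902] 0.021684424224892224
5 0.02 17 [  -1.961   35.542   12.68    13.759   93.713 -105.456] [0.697 0.114 0.66 ] [ 0.605  0.217 -0.766] 0.006262419362196488
```

```bash
for i in 1 2 3 4 5 6 7 8 9 10 11 12 13 14 15 16 17 18 19 20; do python3 -m creep '[{"jaw":-1,"travel":[40,-5,30],"roll":0.01}]' >log; done; cat log; python3 -c "
from rig import *;o=observe();print(o['q'])"
```

```text
time_s: 8.95
position: [0.7025, -0.0131, 0.6649]
tool_rot: [[-0.743, -0.187, 0.643], [-0.148, 0.982, 0.115], [-0.653, -0.01, -0.757]]
ft_force: [0.0, -0.1, -0.2]
grip_width: 0.0854
gripper_force: 0.0
[ -12.44549611   35.10452842   12.74198355   14.53413746   93.50490821
 -107.40171829]
```

```bash
for i in 1 2 3 4 5; do python3 -m creep '[{"jaw":-1,"travel":[40,-5,30],"roll":0.003}]' >log; done; cat log; cat > plan.py <<'E'
from sim import *
from rig import observe
import sys
np.set_printoptions(precision=4,suppress=True)
o=observe();p,R=o["position"],o["tool_rot"];q=o["q"]
def grasp(): return p+.155*R[:,2]
def go(gx,az):
    """travel/roll so the grasp point lands at gx with tool azimuth az"""
    a0=np.arctan2(R[1,2],R[0,2]);r=az-a0;Rn=Ro.from_euler("z",r).as_matrix()@R
    return (gx-.155*Rn[:,2]-p)*1e3,r,Rn
E
python3 - <<'E'
from plan import *
print(q,grasp(),np.degrees(np.arccos(-R[2,2])),np.arctan2(R[1,2],R[0,2]))
c=np.array([.576,.298]);
for az in(.3,.15,0):
    u=np.array([np.cos(az),np.sin(az)])
    for d,z in((-.12,.20),(-.07,.105),(0,.055)):
        t,r,Rn=go(np.r_[c+u*d,z],az);x=q
        for _ in range(40): x=row(x,p+t/1e3,Rn,.35)
        print(az,d,t,r,x,tool(x)[0]-(p+t/1e3))
az=-.087;u=np.array([np.cos(az),np.sin(az)])
t,r,Rn=go(np.r_[.7,.04,.08],az)
for _ in range(40): x=row(x,p+t/1e3,Rn,.35)
print("pad",t,r,x,tool(x)[0]-p-t/1e3)
E
```

```text
time_s: 9.45
position: [0.7258, -0.0292, 0.6558]
tool_rot: [[-0.644, -0.182, 0.743], [-0.141, 0.983, 0.119], [-0.752, -0.029, -0.659]]
ft_force: [0.2, 0.5, 0.3]
grip_width: 0.0852
gripper_force: 0.0
[ -13.5695   36.6479   12.7427   16.9265   84.3479 -109.2618] [ 0.8409 -0.0108  0.5537] 48.80377685345307 0.15842315536115334
0.3 -0.12 [-375.8158  257.3003 -353.6859] 0.14157684463884665 [ 16.7957  11.7195 112.0702   1.8944   9.98   -94.3184] [0.0028 0.0016 0.015 ]
0.3 -0.07 [-328.0489  272.0763 -448.6859] 0.14157684463884665 [  12.9454   24.3622  109.9271   70.3557    9.98   -165.26  ] [ 0.0179 -0.0128  0.0323]
0.3 0 [-261.1754  292.7627 -498.6859] 0.14157684463884665 [  14.0123   35.0021  100.7203   71.1042    9.98   -165.26  ] [ 0.0215 -0.007   0.0274]
0.15 -0.12 [-383.7274  291.8678 -353.6859] -0.008423155361153345 [ 24.0323  14.88   111.6572 -64.0704  12.8689 -18.3782] [ 0. -0.  0.]
0.15 -0.07 [-334.2889  299.3397 -448.6859] -0.008423155361153345 [ 22.5501  26.9196 107.9793 -81.47    10.1543  -0.7696] [0.0087 0.0073 0.0212]
0.15 0 [-265.0749  309.8004 -498.6859] -0.008423155361153345 [ 21.0719  36.4192  99.241  -81.47     9.98    -1.6645] [0.0123 0.012  0.0215]
0 -0.12 [-386.3845  327.2295 -353.6859] -0.15842315536115334 [ 30.383   17.3539 107.5409 -66.0713  24.6052  -7.0802] [0. 0. 0.]
0 -0.07 [-336.3845  327.2295 -448.6859] -0.15842315536115334 [ 27.4686  29.0581 105.6523 -81.47    20.2537   8.753 ] [0.0051 0.0069 0.0138]
0 0 [-266.3845  327.2295 -498.6859] -0.15842315536115334 [ 23.7547  37.5436  97.938  -81.47    17.4867   6.3808] [0.0098 0.0094 0.0166]
pad [-141.9434   79.3636 -473.6859] -0.24542315536115333 [ -2.8659  37.8704  93.4904 -81.47     9.98    -9.2787] [0.0062 0.0234 0.0064]
```

```bash
cat > ik.py <<'E'
from sim import *
def RT(T,az):
    T=np.radians(T);z=np.array([np.sin(T)*np.cos(az),np.sin(T)*np.sin(az),-np.cos(T)]);y=np.array([-np.sin(az),np.cos(az),0])
    return np.stack([np.cross(y,z),y,z],1)
def iks(p,Rn,n=40,seed=0):
    g=np.random.default_rng(seed);out=[]
    f=lambda x:(lambda pr:np.r_[pr[0]-p,.35*Ro.from_matrix(pr[1]@Rn.T).as_rotvec()])(tool(x))
    for _ in range(n):
        x0=np.r_[np.degrees(np.arctan2(p[1],p[0]))+g.uniform(-40,40),g.uniform(0,60),g.uniform(60,130),g.uniform(-81,261),g.uniform(12,90),g.uniform(-165,165)]
        s=least_squares(f,x0,bounds=(LO,HI),x_scale=10,max_nfev=60)
        if s.cost<1e-9 and not any(np.abs(s.x-o).max()<2 for o in out): out.append(s.x)
    return out
E
python3 - <<'E'
from ik import *
np.set_printoptions(precision=0,suppress=True)
for nm,g,azs in(("pad",[.7,.04,.075],(.4,.2,-.09,-.4,-.8,-1.2,-1.6)),("cand",[.576,.298,.05],(1.2,.8,.5,.2,-.1,-.4))):
    for az in azs:
        for T in(36,42,49):
            Rn=RT(T,az);print(nm,az,T,*iks(np.array(g)-.155*Rn[:,2],Rn,14))
E
```

```text
pad 0.4 36 [ -13.   38.   87.   42.   32. -158.]
pad 0.4 42
pad 0.4 49 [-16.  39.  94.  81.  29. 162.]
pad 0.2 36 [ -11.   37.   88.   33.   24. -139.]
pad 0.2 42 [ -12.   37.   92.   56.   18. -162.]
pad 0.2 49 [-13.  38.  96.  93.  18. 160.]
pad -0.09 36 [ -7.  37.  88.   3.  18. -94.]
pad -0.09 42
pad -0.09 49
pad -0.4 36 [ -2.  38.  86. -30.  25. -45.]
pad -0.4 42 [ -2.  39.  89. -50.  19. -25.]
pad -0.4 49
pad -0.8 36 [  2.  41.  79. -41.  42. -15.]
pad -0.8 42 [  4.  42.  81. -53.  40.  -4.]
pad -0.8 49 [  5.  43.  83. -67.  39.  10.]
pad -1.2 36 [  5.  46.  69. -40.  61.   2.]
pad -1.2 42 [  6.  46.  70. -48.  61.   8.]
pad -1.2 49 [  8.  48.  71. -56.  62.  15.]
pad -1.6 36 [  5.  50.  57. -36.  80.  16.]
pad -1.6 42 [  7.  52.  57. -42.  82.  18.]
pad -1.6 49 [  8.  54.  56. -48.  84.  21.]
cand 1.2 36
cand 1.2 42 [  3.  40.  94.  60.  44. 160.]
cand 1.2 49 [  1.  41.  96.  72.  47. 148.]
cand 0.8 36
cand 0.8 42
cand 0.8 49 [  6.  39. 104.  98.  29. 142.]
cand 0.5 36 [  14.   36.   98.   41.   13. -142.]
cand 0.5 42
cand 0.5 49 [ 12.  38. 106. 134.  17. 124.]
cand 0.2 36 [ 18.  37.  97. -22.  11. -63.]
cand 0.2 42
cand 0.2 49 [ 19.  39. 105. 206.  13.  70.]
cand -0.1 36 [ 23.  38.  94. -47.  23. -21.]
cand -0.1 42 [ 24.  39.  97. -72.  20.   4.]
cand -0.1 49 [ 25.  40. 100. 260.  23.  33.]
cand -0.4 36 [ 26.  40.  88. -48.  37.  -5.]
cand -0.4 42 [ 28.  41.  90. -62.  36.   9.]
cand -0.4 49 [ 30.  42.  92. -77.  38.  24.]
```

```bash
python3 - <<'E'
from plan import *
from ik import RT,iks
T=np.degrees(np.arccos(-R[2,2]));print(T,R[2,1])
c=np.array([.576,.297,.058]);x=q
for nm,g,d,az in(("A",c,.13,-1.),("B",c,0,-1.),("C",c+[0,0,.15],0,-1.),("pre",np.array([.7,.04,.11]),.12,-1.0),("pad",np.array([.7,.04,.08]),0,-1.)):
    t,r,Rn=go(g,az);tp=p+t/1e3-d*Rn[:,2]
    for k in range(60):
        x=row(x,tp,Rn,.35)
        if np.linalg.norm(tool(x)[0]-tp)<1e-3 and k>20: break
    print(nm,(tp-p)*1e3,r,x,np.abs(tool(x)[0]-tp).max()*1e3,np.abs(tool(x)[1]-Rn).max(),k)
E
```

```text
48.80377685345307 -0.028619632257963604
A [-265.6217  506.6835 -410.0627] -1.1584231553611533 [ 41.3076  44.1443  65.3767 -48.4928  83.4544  18.0973] 1.2377321390033558e-08 8.042233545779709e-12 21
B [-212.7695  424.3712 -495.6859] -1.1584231553611533 [ 32.8049  48.2904  73.387  -53.2831  69.8335  22.781 ] 1.1265433030871463e-09 5.255795798575491e-13 21
C [-212.7695  424.3712 -345.6859] -1.1584231553611533 [ 32.8044  38.0913  66.3477 -49.6985  80.6214   8.8488] 1.2284617767477357e-10 3.963496197911809e-14 21
pre [-137.5561  243.3518 -364.6491] -1.1584231553611533 [ 14.753   35.5445  75.1827 -53.281   63.2558   2.7312] 1.7106316363424412e-09 6.759037773917953e-13 21
pad [ -88.7695  167.3712 -473.6859] -1.1584231553611533 [  6.9113  44.8397  77.1858 -60.4058  51.1814   9.3743] 2.0009087720040952e-06 1.1110730113728096e-09 21
```

```bash
python3 - <<'E'
from h import *
np.set_printoptions(precision=3,suppress=True)
i,d,m,e=load("scene")
def w(x,y):
    z=d[y,x];return e[:3,:3]@np.array([(x-m[0,2])/m[0,0]*z,(y-m[1,2])/m[1,1]*z,z])+e[:3,3]
for p in[(416,225),(420,260),(424,285),(424,291),(470,293),(515,296),(432,225),(436,205),(440,190),(450,240),(470,260),(395,295),(386,300),(397,285)]: print(p,w(*p),i[p[1],p[0]])
o,v=ray("scene",(418,228),m,e)
print(plane(o,v,.1),plane(*ray("scene",(424,293),m,e),0),plane(*ray("scene",(520,296),m,e),0))
E
```

```text
(416, 225) [ 0.261  0.514 -0.004] [ 8 12 11]
(420, 260) [0.529 0.48  0.063] [16 12  9]
(424, 285) [0.627 0.48  0.047] [26 19 17]
(424, 291) [0.642 0.48  0.036] [26 21 20]
(470, 293) [0.638 0.625 0.029] [27 20 20]
(515, 296) [0.634 0.769 0.017] [26 15 14]
(432, 225) [0.506 0.501 0.19 ] [27 20 13]
(436, 205) [0.435 0.52  0.215] [35 28 23]
(440, 190) [0.439 0.521 0.276] [24 16 19]
(450, 240) [0.609 0.531 0.217] [40 30 26]
(470, 260) [0.625 0.599 0.155] [31 24 19]
(395, 295) [0.68  0.384 0.055] [110  55  12]
(386, 300) [0.68  0.359 0.032] [111  54  18]
(397, 285) [0.678 0.385 0.096] [54 56 62]
[0.409 0.484 0.1  ] [0.616 0.49  0.   ] [0.618 0.794 0.   ]
```

```bash
cat > chk.py <<'E'
from plan import *
def run(stages,x=None):
    x=q if x is None else x
    for nm,g,d,az in stages:
        t,r,Rn=go(np.array(g),az);tp=p+t/1e3-d*Rn[:,2]
        for k in range(60):
            x=row(x,tp,Rn,.35)
            if np.linalg.norm(tool(x)[0]-tp)<1e-3 and np.abs(tool(x)[1]-Rn).max()<1e-3: break
        print(nm,(tp-p)*1e3,round(r,4),x,np.abs(tool(x)[0]-tp).max()*1e3,np.abs(tool(x)[1]-Rn).max(),k)
E
python3 - <<'E'
from chk import *
c=[.576,.297,.058];a=-.5
run([("A",[.576,.297,.18],0,a),("B",c,0,a),("C",[.576,.297,.2],0,a),("pre",[.7,.04,.12],.12,-1.0),("pad",[.7,.04,.08],0,-1.)])
E
```

```text
A [-252.1069  382.1454 -373.6859] -0.6584 [ 30.5565  32.1355  84.069  -56.9326  50.4696   0.0284] 3.091749078976136e-09 2.1876389588726397e-12 12
B [-252.1069  382.1454 -495.6859] -0.6584 [ 30.5589  42.448   89.42   -70.1474  43.4104  19.2522] 9.162365310899645e-09 6.328493284968317e-12 2
C [-252.1069  382.1454 -353.6859] -0.6584 [ 30.5562  30.7087  82.7819 -55.1244  51.9863  -2.8587] 2.3645335689437275e-06 1.7860364298627474e-09 2
pre [-137.5561  243.3518 -354.6491] -1.1584 [ 14.7529  34.9104  74.5366 -52.7741  64.0257   1.5896] 2.5824875571345274e-07 1.0947576178921281e-10 3
pad [ -88.7695  167.3712 -473.6859] -1.1584 [  6.9113  44.8397  77.1858 -60.4058  51.1814   9.3743] 3.0010940732516644e-05 1.7121870921066318e-08 2
```

Move above the candle (12 rows), then look.

```bash
python3 -m creep '[{"jaw":-1,"travel":[-250,382,-360],"roll":-0.658},{"jaw":-1,"travel":[-250,382,-360],"roll":-0.658},{"jaw":-1,"travel":[-250,382,-360],"roll":-0.658},{"jaw":-1,"travel":[-250,382,-360],"roll":-0.658},{"jaw":-1,"travel":[-250,382,-360],"roll":-0.658},{"jaw":-1,"travel":[-250,382,-360],"roll":-0.658},{"jaw":-1,"travel":[-250,382,-360],"roll":-0.658},{"jaw":-1,"travel":[-250,382,-360],"roll":-0.658},{"jaw":-1,"travel":[-250,382,-360],"roll":-0.658},{"jaw":-1,"travel":[-250,382,-360],"roll":-0.658},{"jaw":-1,"travel":[-250,382,-360],"roll":-0.658},{"jaw":-1,"travel":[-250,382,-360],"roll":-0.658}]';  python3 -m creep '[{"jaw":-1,"travel":[0,0,0],"roll":0},{"jaw":-1,"travel":[0,0,0],"roll":0},{"jaw":-1,"travel":[0,0,0],"roll":0}]' >/dev/null; python3 - <<'E'
from plan import *
from rig import *
import cv2
out=[]
for n in("scene","side","wrist"):
    pr=camera_params(n);i,d=get_image(n);np.savez(f"{n}1.npz",i=i,d=d,m=pr["mtx"],e=pr["extrinsics"])
    out.append(i)
c=np.zeros((600,800,3),np.uint8);c[:300,:400]=cv2.resize(out[2],(400,300))
c[:300,400:]=cv2.resize(out[1][150:300,230:430],(400,300),interpolation=cv2.INTER_CUBIC)
c[300:,:400]=cv2.resize(out[0][160:310,260:460],(400,300),interpolation=cv2.INTER_CUBIC)
cv2.imwrite("pics/c2.png",c[:,:,::-1])
print(q,p,R,grasp(),np.arctan2(R[1,2],R[0,2]),np.degrees(np.arccos(-R[2,2])))
E
```

```text
time_s: 10.65
position: [0.4784, 0.3487, 0.3004]
tool_rot: [[-0.597, 0.456, 0.66], [0.283, 0.89, -0.358], [-0.75, -0.027, -0.66]]
ft_force: [0.9, -0.9, 0.5]
grip_width: 0.086
gripper_force: 0.0
[ 29.6872  30.7409  82.6339 -54.951   51.3163  -3.517 ] [0.4801 0.3471 0.3025] [[-0.5957  0.4571  0.6604]
 [ 0.284   0.889  -0.3591]
 [-0.7513 -0.0264 -0.6595]] [0.5825 0.2914 0.2003] -0.4980501726557638 48.74074759899071
```

View pics/c2.png

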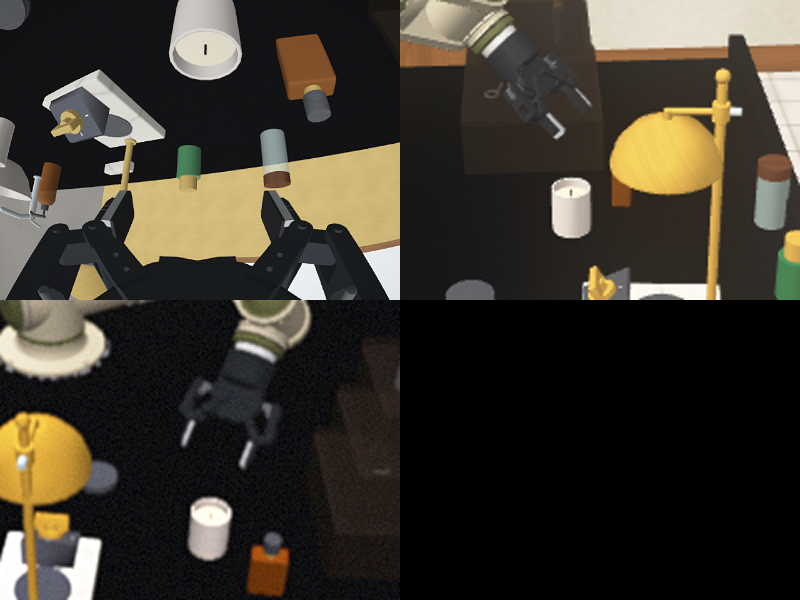

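```bash
python3 - <<'E'
from h import *
from plan import grasp,p,q
np.set_printoptions(precision=4,suppress=True)
I={n:load(n,1) for n in("scene","side","wrist")}
R=lambda n,x,y:ray(n,(x,y),I[n][2],I[n][3])
a,b,c=R("scene",365.5,267.5),R("side",315.5,246),R("wrist",328,78)
print(tri([a,b,c]),tri([a,b])[0],tri([b,c])[0],tri([a,c])[0])
# candle silhouette columns/contours
for n,(x0,y0,x1,y1) in {"scene":(348,252,385,295),"side":(300,230,332,275),"wrist":(255,0,400,140)}.items():
    i=I[n][0];g=i[y0:y1,x0:x1].min(2)>110;k,l,s,ce=cv2.connectedComponentsWithStats(g.astype(np.uint8));j=1+np.argmax(s[1:,4]);print(n,s[j]+[x0,y0,0,0,0],ce[j]+[x0,y0])
i=I["wrist"][0];g=i.astype(int);mk=(np.ptp(g,axis=2)<25)&(g.min(2)>60)&(g.max(2)<150);
for px in[(185,198),(190,205)]: pass
P=R("wrist",118*1.6,126*1.6);print("pad z.022",plane(*P,.022))
E
```

```text
(array([0.578 , 0.2978, 0.0677]), [np.float64(0.002151429925709827), np.float64(0.002475245245957226), np.float64(0.0017704538612863397)]) [0.5765 0.2992 0.0656] [0.5787 0.2963 0.067 ] [0.5785 0.2986 0.07  ]
scene [355 259  21  31 540] [364.2833 273.4222]
side [306 239  19  30 533] [315.0319 253.3921]
wrist [  270     0   117   128 12679] [328.3818  62.392 ]
pad z.022 [0.7078 0.0554 0.022 ]
```

```bash
python3 -m creep '[{"jaw":-1,"travel":[0,4,-40],"roll":0},{"jaw":-1,"travel":[0,4,-80],"roll":0},{"jaw":-1,"travel":[0,4,-110],"roll":0},{"jaw":-1,"travel":[0,4,-130],"roll":0},{"jaw":-1,"travel":[0,4,-142],"roll":0},{"jaw":-1,"travel":[0,4,-147],"roll":0},{"jaw":-1,"travel":[0,4,-147],"roll":0},{"jaw":-1,"travel":[0,4,-147],"roll":0}]' 30;  python3 -m creep '[{"jaw":0.2,"travel":[0,0,0],"roll":0},{"jaw":0.2,"travel":[0,0,0],"roll":0},{"jaw":0.2,"travel":[0,0,0],"roll":0},{"jaw":0.2,"travel":[0,0,0],"roll":0},{"jaw":0.2,"travel":[0,0,0],"roll":0},{"jaw":0.2,"travel":[0,0,0],"roll":0},{"jaw":0.2,"travel":[0,0,0],"roll":0},{"jaw":0.2,"travel":[0,0,0],"roll":0}]' 30; python3 -c "
from plan import *
print(q,grasp(),R[2])"
```

```text
time_s: 11.9
position: [0.4796, 0.3517, 0.1555]
tool_rot: [[-0.596, 0.457, 0.66], [0.283, 0.889, -0.359], [-0.751, -0.027, -0.66]]
ft_force: [-0.3, -0.4, 0.1]
grip_width: 0.0854
gripper_force: 0.0
time_s: 12.7
position: [0.4791, 0.3519, 0.1555]
tool_rot: [[-0.596, 0.456, 0.661], [0.283, 0.889, -0.359], [-0.751, -0.027, -0.659]]
ft_force: [-2.2, -0.9, 5.4]
grip_width: 0.0619
gripper_force: 31.7
[ 30.1685  43.0712  88.9878 -70.4848  42.9757  19.3954] [0.5815 0.2962 0.0534] [-0.7515 -0.0272 -0.6592]
```

```bash
python3 -m creep '[{"jaw":0.2,"travel":[0,0,15],"roll":0},{"jaw":0.2,"travel":[0,0,40],"roll":0},{"jaw":0.2,"travel":[10,-4,70],"roll":-0.03},{"jaw":0.2,"travel":[30,-14,95],"roll":-0.09},{"jaw":0.2,"travel":[55,-25,105],"roll":-0.16},{"jaw":0.2,"travel":[80,-36,105],"roll":-0.23},{"jaw":0.2,"travel":[105,-47,105],"roll":-0.3},{"jaw":0.2,"travel":[130,-58,105],"roll":-0.37},{"jaw":0.2,"travel":[150,-68,105],"roll":-0.44},{"jaw":0.2,"travel":[164,-75,100],"roll":-0.48},{"jaw":0.2,"travel":[172,-78,90],"roll":-0.502},{"jaw":0.2,"travel":[172,-78,80],"roll":-0.502}]' 40;  python3 -m creep '[{"jaw":0.2,"travel":[0,0,-10],"roll":0},{"jaw":0.2,"travel":[0,0,-20],"roll":0},{"jaw":0.2,"travel":[0,0,-20],"roll":0}]'; python3 - <<'E'
from plan import *
from rig import *
import cv2
out=[]
for n in("scene","side"):
    pr=camera_params(n);i,d=get_image(n);np.savez(f"{n}2.npz",i=i,d=d,m=pr["mtx"],e=pr["extrinsics"])
    out.append(i)
c=np.zeros((450,800,3),np.uint8)
c[:,400:]=cv2.resize(out[1][180:330,300:433],(400,450),interpolation=cv2.INTER_CUBIC)
c[:,:400]=cv2.resize(out[0][200:350,240:373],(400,450),interpolation=cv2.INTER_CUBIC)
cv2.imwrite("pics/c3.png",c[:,:,::-1])
print(q,p,grasp(),np.arctan2(R[1,2],R[0,2]))
E
```

```text
time_s: 13.9
position: [0.6515, 0.2734, 0.233]
tool_rot: [[-0.388, 0.828, 0.404], [0.536, 0.559, -0.632], [-0.75, -0.029, -0.661]]
ft_force: [0.2, -0.5, -4.9]
grip_width: 0.0616
gripper_force: 44.6
time_s: 14.2
position: [0.6503, 0.2743, 0.2124]
tool_rot: [[-0.391, 0.827, 0.404], [0.534, 0.561, -0.632], [-0.75, -0.031, -0.661]]
ft_force: [1.0, -0.1, -3.3]
grip_width: 0.0617
gripper_force: 44.6
[ 18.2867  47.8244  63.334  -52.8955  65.7319   5.0878] [0.6503 0.2743 0.2124] [0.7129 0.1762 0.1099] -1.0027404880028778
```

View pics/c3.png

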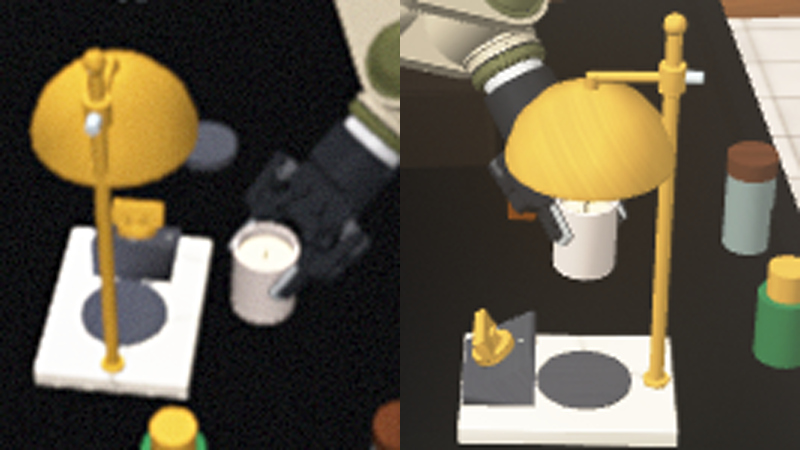

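```bash
python3 - <<'E'
from h import *
np.set_printoptions(precision=4,suppress=True)
I={n:load(n,2) for n in("scene","side")}
R=lambda n,x,y:ray(n,(x,y),I[n][2],I[n][3])
def mask(n,box,f):
    x0,y0,x1,y1=box;g=I[n][0][y0:y1,x0:x1].astype(int);k,l,s,c=cv2.connectedComponentsWithStats(f(g).astype(np.uint8))
    j=1+np.argmax(s[1:,4]);pts=np.argwhere(l==j)[:,::-1].astype(np.float32)
    h=cv2.convexHull(pts);return np.array(cv2.fitEllipse(h)[0])+[x0,y0],s[j]
dark=lambda g:(g.max(2)<130)&(g.max(2)>40)&(np.ptp(g,axis=2)<30)
ps,s1=mask("scene",(265,292,298,318),dark);pd,s2=mask("side",(346,294,378,318),dark)
print(ps,s1,pd,s2)
pad=tri([R("scene",*ps),R("side",*pd)]);print("pad",pad,plane(*R("side",*pd),.022),plane(*R("scene",*ps),.022))
w=tri([R("scene",328.5,284.3),R("side",361.9,248.3)]);print("wick",w)
E
```

```text
[286.1773 300.2223] [ 13   0  19  23 306] [360.8046 306.2324] [  0   3  31  19 464]
pad (array([0.691 , 0.0502, 0.0184]), [np.float64(0.009602077955939984), np.float64(0.009602077955939873)]) [0.696  0.0335 0.022 ] [0.6831 0.0548 0.022 ]
wick (array([0.7111, 0.1811, 0.1239]), [np.float64(0.0006054584458158492), np.float64(0.0006054584458156952)])
```

```bash
python3 -m creep '[{"jaw":0.2,"travel":[-1,-15,0],"roll":0},{"jaw":0.2,"travel":[-3,-40,-3],"roll":0},{"jaw":0.2,"travel":[-5,-65,-6],"roll":0},{"jaw":0.2,"travel":[-7,-90,-10],"roll":0},{"jaw":0.2,"travel":[-9,-115,-12],"roll":0},{"jaw":0.2,"travel":[-10,-132,-15],"roll":0},{"jaw":0.2,"travel":[-11,-141,-18],"roll":0},{"jaw":0.2,"travel":[-11,-141,-22],"roll":0},{"jaw":0.2,"travel":[-11,-141,-26],"roll":0},{"jaw":0.2,"travel":[-11,-141,-29],"roll":0},{"jaw":0.2,"travel":[-11,-141,-29],"roll":0}]';  python3 - <<'E'
from plan import *
from rig import *
import cv2
out=[]
for n in("scene","side"):
    i,d=get_image(n);out.append(i)
c=np.zeros((450,800,3),np.uint8)
c[:,400:]=cv2.resize(out[1][180:330,300:433],(400,450),interpolation=cv2.INTER_CUBIC)
c[:,:400]=cv2.resize(out[0][200:350,240:373],(400,450),interpolation=cv2.INTER_CUBIC)
cv2.imwrite("pics/c4.png",c[:,:,::-1])
print(q,p,grasp(),p+.1128*np.array([.538,-.843,0]))
E
```

```text
time_s: 15.4
position: [0.6401, 0.1337, 0.1848]
tool_rot: [[-0.389, 0.827, 0.406], [0.535, 0.561, -0.632], [-0.75, -0.029, -0.661]]
ft_force: [-0.6, 0.7, -4.0]
grip_width: 0.0615
gripper_force: 44.6
[  6.4585  44.7334  76.805  -59.9612  51.0659   8.4536] [0.6401 0.1337 0.1848] [0.7029 0.0358 0.0824] [0.7007 0.0386 0.1848]
```

View pics/c4.png

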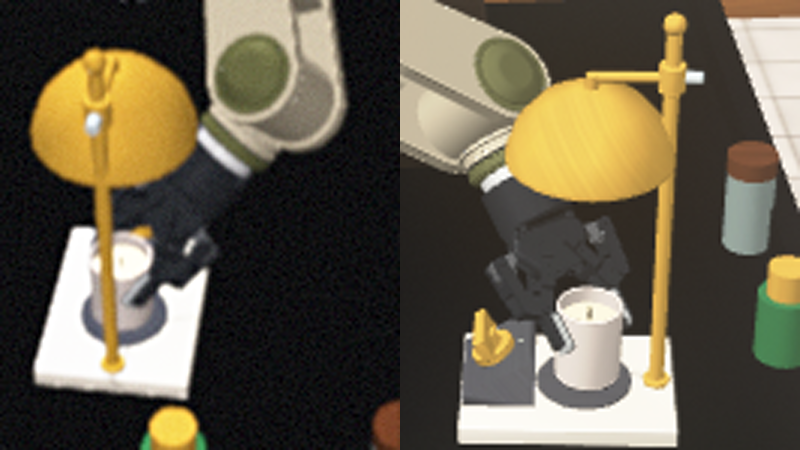

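```bash
python3 -m creep '[{"jaw":0.2,"travel":[0,0,-2],"roll":0},{"jaw":0.2,"travel":[0,0,-4],"roll":0},{"jaw":0.2,"travel":[0,0,-5],"roll":0},{"jaw":0.2,"travel":[0,0,-5],"roll":0}]' | grep -E "pos|ft"; for i in 1 2 3; do python3 -m creep '[{"jaw":0.2,"travel":[0,0,-1],"roll":0},{"jaw":0.2,"travel":[0,0,-1],"roll":0}]' | grep -E "pos|ft";done
```

```text
position: [0.6401, 0.1328, 0.1803]
ft_force: [0.4, -0.2, -4.5]
position: [0.6402, 0.1328, 0.1794]
ft_force: [-0.5, -1.1, -3.9]
position: [0.6401, 0.1328, 0.1784]
ft_force: [0.1, -0.8, -3.9]
position: [0.6402, 0.1328, 0.1779]
ft_force: [-1.1, 0.2, -0.7]
```

```bash
python3 -m creep '[{"jaw":0.2,"travel":[0,0,-0.7],"roll":0},{"jaw":0.2,"travel":[0,0,-0.7],"roll":0}]' | grep -E "pos|ft";  python3 -m creep '[{"jaw":-0.55,"travel":[0,0,0],"roll":0},{"jaw":-0.65,"travel":[0,0,0],"roll":0},{"jaw":-0.75,"travel":[0,0,0],"roll":0},{"jaw":-0.75,"travel":[0,0,0],"roll":0},{"jaw":-0.75,"travel":[0,0,0],"roll":0}]' | grep -E "pos|ft|grip"; python3 -m creep '[{"jaw":-0.75,"travel":[-4,6,6.5],"roll":0},{"jaw":-0.75,"travel":[-12,19,20],"roll":0},{"jaw":-0.75,"travel":[-24,38,40],"roll":0},{"jaw":-0.75,"travel":[-40,63,66],"roll":0},{"jaw":-0.75,"travel":[-56,88,92],"roll":0},{"jaw":-0.75,"travel":[-72,113,118],"roll":0},{"jaw":-0.75,"travel":[-72,113,118],"roll":0},{"jaw":-0.75,"travel":[-72,113,118],"roll":0}]'; python3 - <<'E'
from plan import *
from rig import *
import cv2
out=[]
for n in("scene","side","wrist"):
    pr=camera_params(n);i,d=get_image(n);np.savez(f"{n}3.npz",i=i,d=d,m=pr["mtx"],e=pr["extrinsics"])
    out.append(i)
c=np.zeros((600,800,3),np.uint8)
c[:450,400:]=cv2.resize(out[1][180:330,300:433],(400,450),interpolation=cv2.INTER_CUBIC)
c[:300,:400]=cv2.resize(out[0][220:340,220:380],(400,300),interpolation=cv2.INTER_CUBIC)
c[300:,:400]=cv2.resize(out[2],(400,300))
cv2.imwrite("pics/c5.png",c[:,:,::-1])
print(q,p)
E
```

```text
position: [0.6402, 0.1328, 0.1777]
ft_force: [-4.4, -0.6, 3.7]
position: [0.6402, 0.1328, 0.1768]
ft_force: [-0.2, 0.1, 0.1]
grip_width: 0.0748
gripper_force: 0.0
time_s: 18.0
position: [0.5673, 0.2468, 0.2959]
tool_rot: [[-0.387, 0.827, 0.407], [0.535, 0.562, -0.631], [-0.751, -0.027, -0.66]]
ft_force: [0.1, -0.2, -0.7]
grip_width: 0.0748
gripper_force: 0.0
[ 18.2845  34.9209  75.5242 -52.7676  65.9461   4.6977] [0.5673 0.2468 0.2959]
```

View pics/c5.png

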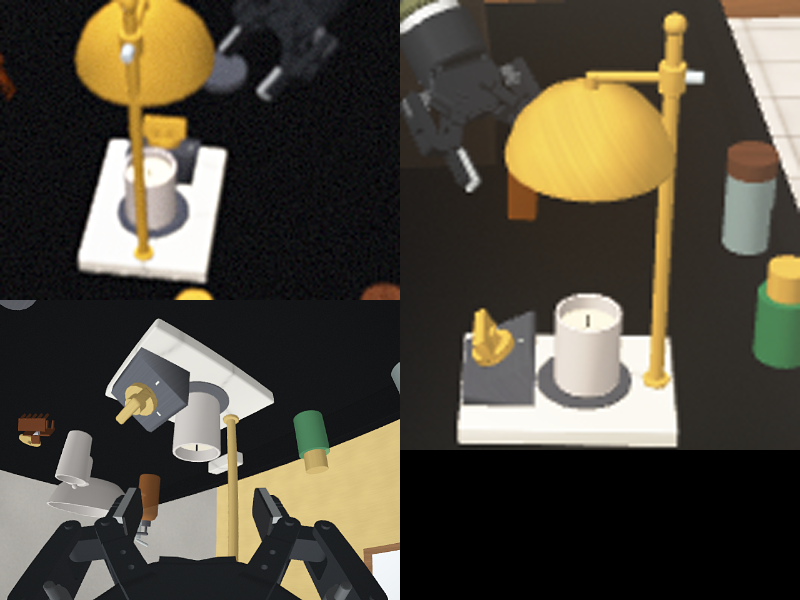

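```bash
python3 - <<'E'
from h import *
np.set_printoptions(precision=1,suppress=True)
yaw=-.087;X=np.array([np.cos(yaw),np.sin(yaw),0]);Y=np.array([-X[1],X[0],0]);O=np.array([.7,.039,0])
for n,k,box in(("wrist",3,(160,540-300-160+80,330,245)),("side",3,(318,280,346,306)),("scene",3,(262,262,300,290)),("wrist",0,(350,100,450,215))):
    i,d,m,e=load(n,k);x0,y0,x1,y1=box
    if n=="wrist" and k==3: x0,y0,x1,y1=165,130,270,205
    g=i[y0:y1,x0:x1].astype(int);mk=(g[...,0]-g[...,2]>45)&(d[y0:y1,x0:x1]>0)
    P=[];ys,xs=np.nonzero(mk)
    for y,x in zip(ys+y0,xs+x0):
        o,v=ray(n,(x,y),m,e);P.append(o+v*d[y,x]/(v@e[:3,2]))
    P=(np.array(P)-O)*1e3;L=np.stack([P@X,P@Y,P[:,2]],1)
    out=[-.5*(L[:,0]+80)+.866*(L[:,2]-50.4),.866*(L[:,0]+80)+.5*(L[:,2]-50.4),L[:,1]]
    N=np.stack(out,1);print(n,k,len(N));print("nuv pct",np.percentile(N,[2,10,50,90,98],axis=0))
    top=N[(N[:,0]>np.percentile(N[:,0],70))];print(" top mean",top.mean(0),top.min(0),top.max(0))
    mk=(g.max(2)<120)&(g.max(2)>45)&(np.ptp(g,axis=2)<25);P=[];ys,xs=np.nonzero(mk)
    for y,x in zip(ys+y0,xs+x0):
        o,v=ray(n,(x,y),m,e);P.append(o+v*d[y,x]/(v@e[:3,2]))
    if P:
        P=(np.array(P)-O)*1e3;L=np.stack([P@X,P@Y,P[:,2]],1);f=-.5*(L[:,0]+80)+.866*(L[:,2]-50.4);print(" dark n",len(f),np.percentile(f,[10,50,90]))
E
```

```text
wrist 3 2557
nuv pct [[  4.3 -19.8 -23.1]
 [  8.6 -15.   -9.9]
 [ 19.9  -1.    9.6]
 [ 37.2  11.9  26.3]
 [ 37.9  17.   27.2]]
 top mean [36.8 -1.4  4.7] [ 34.2  -7.7 -26. ] [38.7  4.6 27.6]
 dark n 2164 [2.  3.2 3.9]
side 3 185
nuv pct [[  2.1 -25.9 -34.5]
 [  6.6 -11.8 -27.4]
 [ 20.6  -0.8 -11.8]
 [ 37.2   8.8  11.5]
 [ 39.   14.2  24.2]]
 top mean [36.  -4.1 -7.9] [ 30.6 -11.7 -34.5] [40.4  2.7 23.9]
 dark n 304 [-22.7   2.6   6.1]
scene 3 382
nuv pct [[   1.3 -124.8  -43.3]
 [   9.   -96.   -21.4]
 [  28.5    7.7    1. ]
 [  91.3  226.1   16.4]
 [ 108.1  237.    25.2]]
 top mean [ 78.5 220.1   2.4] [ 42.3 195.3  -5.9] [110.5 241.7  22. ]
 dark n 120 [-17.2  -0.6   3.2]
wrist 0 2235
nuv pct [[  7.6 -19.6 -24.5]
 [ 12.1  -5.9 -17.8]
 [ 26.3   4.2   0.5]
 [ 37.4  13.4  18.3]
 [ 38.1  18.1  24.7]]
 top mean [37.2 -1.1  0.9] [ 36.3  -6.8 -26. ] [39.2  5.4 26.3]
 dark n 6242 [-51.4   3.    4.1]
```

```bash
cat > hnd.py <<'E'
from plan import *
yaw=-.087;X=np.array([np.cos(yaw),np.sin(yaw),0]);Y=np.array([-X[1],X[0],0]);O=np.array([.7,.039,0]);Zz=np.array([0,0,1.])
N=-.5*X+.866*Zz;U=.866*X+.5*Zz
F=O-.080*X+.0504*Zz+.003*N-.0012*U+.0006*Y
def pt(nf,u,v): return F+(nf*N+u*U+v*Y)*1e-3
def slope(P): d=(P-F)*1e3;return np.array([d@N,d@U,d@Y])
def tcp(tip,az):
    a0=np.arctan2(R[1,2],R[0,2]);r=az-a0;Rn=Ro.from_euler("z",r).as_matrix()@R
    return tip-.1734*Rn[:,2],r,Rn
E
python3 - <<'E'
from hnd import *
for az in(-.6,-.8,-1.,-1.2):
    x=q
    for s in((60,-34,26),(20,-34,26),(20,-10,26),(20,16,26)):
        tp,r,Rn=tcp(pt(*s),az)
        for k in range(60):
            x=row(x,tp,Rn,.35)
            if np.linalg.norm(tool(x)[0]-tp)<1e-3 and np.abs(tool(x)[1]-Rn).max()<1e-3: break
        print(az,s,(tp-p)*1e3,round(r,3),x,np.abs(tool(x)[0]-tp).max()*1e3,np.abs(tool(x)[1]-Rn).max(),k)
    c=[abs(Rn[:,i]@a)*h for i,h in((0,11),(1,14.5)) for a in(N,U,Y)];print("half ext n,u,v",np.array(c[:3])+c[3:],"d nuv",Rn[:,2]@N,Rn[:,2]@U,Rn[:,2]@Y)
E
```

```text
-0.6 (60, -34, 26) [-114.8466  -93.9062  -91.9898] 0.403 [  9.9647  30.38   107.0333 -81.47    31.8717  21.4877] 6.413688450213812 0.01997732891243431 59
-0.6 (20, -34, 26) [ -94.9222  -95.644  -126.6298] 0.403 [  9.6691  34.865  104.3118 -81.47    31.5508  22.2022] 12.120569939937154 0.04136081435728567 59
-0.6 (20, -10, 26) [ -74.2169  -97.4499 -114.6298] 0.403 [  8.6758  34.9759 102.161  -81.47    31.0368  20.4694] 6.427495113592557 0.021861055753971237 59
-0.6 (20, 16, 26) [ -51.786   -99.4064 -101.6298] 0.403 [  7.7381  35.1883  99.7635 -81.47    30.5919  18.7331] 0.28991077877918436 0.0009820654332819423 0
half ext n,u,v [ 7.6386 15.4449 15.9935] d nuv -0.8991680509953376 0.2360580605666372 -0.36842282837455176
-0.8 (60, -34, 26) [-98.1035 -74.0281 -91.9898] 0.203 [ 12.7084  32.9777 102.7487 -74.2388  41.711   24.2157] 1.5952517085082718e-08 5.3677728928391844e-11 3
-0.8 (20, -34, 26) [ -78.1792  -75.7659 -126.6298] 0.203 [ 11.9864  37.6902 101.2552 -78.2231  40.4687  28.796 ] 8.43483616286278e-09 1.157862694611822e-11 0
-0.8 (20, -10, 26) [ -57.4738  -77.5719 -114.6298] 0.203 
[... 1156 characters left out ...]
] -0.197 [ 15.4971  37.7637  90.2299 -57.5784  62.2286  25.3238] 0.00013266503828823772 1.8180193489536478e-07 2
-1.2 (20, -34, 26) [ -34.6583  -47.8215 -126.6298] -0.197 [ 14.7813  42.0165  88.4966 -59.0446  60.4331  27.4353] 9.045835375198763e-05 4.859772717580313e-08 0
-1.2 (20, -10, 26) [ -13.953   -49.6275 -114.6298] -0.197 [ 14.0845  42.0735  85.0467 -57.7283  61.7497  23.8094] 8.233078663266724e-07 5.826577553769141e-10 0
-1.2 (20, 16, 26) [   8.4779  -51.5839 -101.6298] -0.197 [ 13.3794  42.304   81.1643 -56.377   63.2534  20.0016] 4.426617183916903e-06 3.1047985293852776e-09 0
half ext n,u,v [12.1332 18.1375 13.0658] d nuv -0.7380357952740775 -0.04302300634258549 -0.6733707275026283
```

```bash
python3 -m creep '[{"jaw":1,"travel":[-30,-10,0],"roll":0},{"jaw":1,"travel":[-70,-30,-20],"roll":0},{"jaw":1,"travel":[-78,-58,-60],"roll":0},{"jaw":1,"travel":[-78,-58,-92],"roll":0},{"jaw":1,"travel":[-78,-58,-92],"roll":0},{"jaw":1,"travel":[-78,-58,-92],"roll":0},{"jaw":1,"travel":[-68,-59,-110],"roll":0},{"jaw":1,"travel":[-58,-60,-124],"roll":0},{"jaw":1,"travel":[-58,-60,-127],"roll":0},{"jaw":1,"travel":[-58,-60,-127],"roll":0}]' 20;  python3 - <<'E'
from hnd import *
print(slope(p+.1734*R[:,2]),q)
E
python3 -m creep '[{"jaw":1,"travel":[4,0,2],"roll":0},{"jaw":1,"travel":[8,-1,5],"roll":0},{"jaw":1,"travel":[12,-1,7],"roll":0},{"jaw":1,"travel":[16,-1,9],"roll":0},{"jaw":1,"travel":[16,-1,9],"roll":0}]' | grep -E "pos|ft"
```

```text
time_s: 19.15
position: [0.5104, 0.186, 0.1686]
tool_rot: [[-0.387, 0.828, 0.406], [0.535, 0.56, -0.632], [-0.751, -0.027, -0.66]]
ft_force: [-1.4, 0.2, 0.8]
grip_width: 0.0
gripper_force: 0.0
[ 21.3271 -33.2876  26.2543] [ 13.931   39.6163  95.0083 -67.157   50.5381  27.1293]
position: [0.5257, 0.185, 0.177]
ft_force: [-6.3, 4.3, 2.0]
```

```bash
for i in 1 2 3; do python3 -m creep '[{"jaw":1,"travel":[3,0,2],"roll":0},{"jaw":1,"travel":[7,-0.6,4],"roll":0},{"jaw":1,"travel":[7,-0.6,4],"roll":0}]' | grep -E "pos|ft"; done; python3 - <<'E'
from hnd import *
print(slope(p+.1734*R[:,2]))
E
```

```text
position: [0.5328, 0.1845, 0.1808]
ft_force: [-4.4, 4.6, 0.3]
position: [0.5402, 0.1836, 0.1848]
ft_force: [-2.9, 0.9, -2.4]
position: [0.5481, 0.1829, 0.1896]
ft_force: [-1.4, -0.1, -0.6]
[20.526  10.1199 26.5278]
```

```bash
python3 - <<'E'
from rig import *
import cv2,numpy as np
out=[get_image(n)[0] for n in("scene","side","wrist")]
c=np.zeros((600,800,3),np.uint8)
c[:450,400:]=cv2.resize(out[1][180:330,300:433],(400,450),interpolation=cv2.INTER_CUBIC)
c[:300,:400]=cv2.resize(out[0][220:340,220:380],(400,300),interpolation=cv2.INTER_CUBIC)
c[300:,:400]=cv2.resize(out[2],(400,300))
cv2.imwrite("pics/c6.png",c[:,:,::-1])
E
```

```text
(no output)
```

View pics/c6.png

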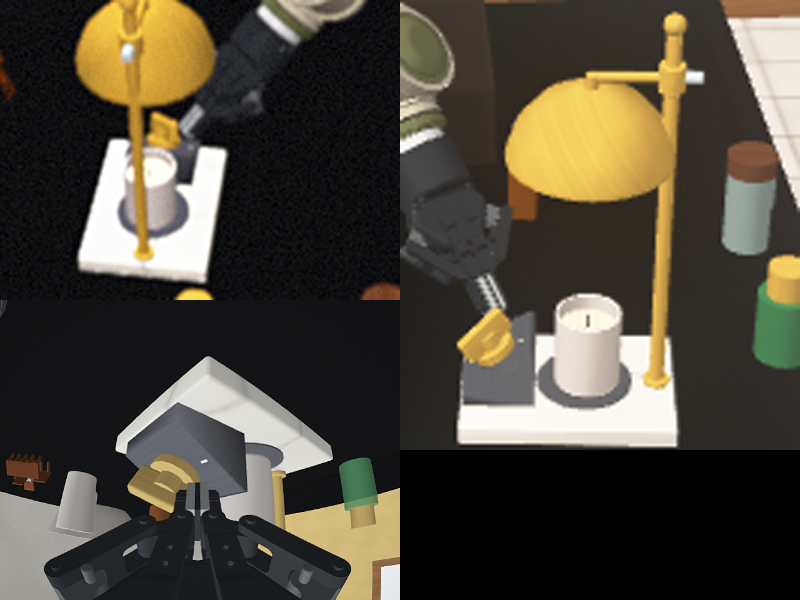

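```bash
python3 -m creep '[{"jaw":1,"travel":[3,0,2],"roll":0},{"jaw":1,"travel":[7,-0.6,4],"roll":0},{"jaw":1,"travel":[7,-0.6,4],"roll":0}]' | grep -E "pos|ft"; python3 -m creep '[{"jaw":1,"travel":[-4,8,7],"roll":0},{"jaw":1,"travel":[-12,22,22],"roll":0},{"jaw":1,"travel":[-24,40,42],"roll":0},{"jaw":1,"travel":[-44,70,72],"roll":0},{"jaw":1,"travel":[-64,100,100],"roll":0},{"jaw":1,"travel":[-84,120,125],"roll":0},{"jaw":1,"travel":[-84,120,125],"roll":0},{"jaw":1,"travel":[-84,120,125],"roll":0}]'; python3 - <<'E'
from hnd import *
from rig import *
import cv2
from h import ray
out={}
for n in("scene","side","wrist"):
    pr=camera_params(n);i,d=get_image(n);out[n]=(i,d,pr["mtx"],pr["extrinsics"])
np.set_printoptions(precision=1,suppress=True)
for n in("side","wrist"):
    i,d,m,e=out[n];g=i.astype(int);mk=(g[...,0]-g[...,2]>45)&(d>0);ys,xs=np.nonzero(mk);S=[]
    for y,x in zip(ys,xs):
        o_,v=ray(n,(x,y),m,e);s=slope(o_+v*d[y,x]/(v@e[:3,2]))
        if abs(s[1])<45 and abs(s[2])<45 and 28<s[0]<40: S.append(s)
    S=np.array(S)
    if len(S)>5:
        c=S[:,1:]-S[:,1:].mean(0);w,V=np.linalg.eigh(c.T@c);a=V[:,1]*np.sign(V[0,1]);print(n,len(S),S.mean(0),np.percentile(S,[2,98],axis=0),"theta",np.arctan2(a[0],a[1]))
c=np.zeros((600,800,3),np.uint8)
c[:450,400:]=cv2.resize(out["side"][0][180:330,300:433],(400,450),interpolation=cv2.INTER_CUBIC)
c[:300,:400]=cv2.resize(out["scene"][0],(400,300))
c[300:,:400]=cv2.resize(out["wrist"][0],(400,300))
cv2.imwrite("pics/c7.png",c[:,:,::-1])
E
```

```text
position: [0.5548, 0.1823, 0.1933]
ft_force: [-0.7, 0.1, -0.6]
time_s: 21.8
position: [0.4695, 0.3029, 0.3182]
tool_rot: [[-0.388, 0.827, 0.407], [0.535, 0.561, -0.631], [-0.75, -0.027, -0.66]]
ft_force: [0.4, 0.1, -0.4]
grip_width: 0.0002
gripper_force: 0.0
side 71 [32.8 -2.9 -6.3] [[ 28.4 -27.  -15. ]
 [ 37.   21.2   4.7]] theta 1.6042106724085006
wrist 652 [32.8 -1.6  2.1] [[ 28.4 -26.4  -4.9]
 [ 35.3  24.2   5.9]] theta 1.5692602433484284
```

View pics/c7.png

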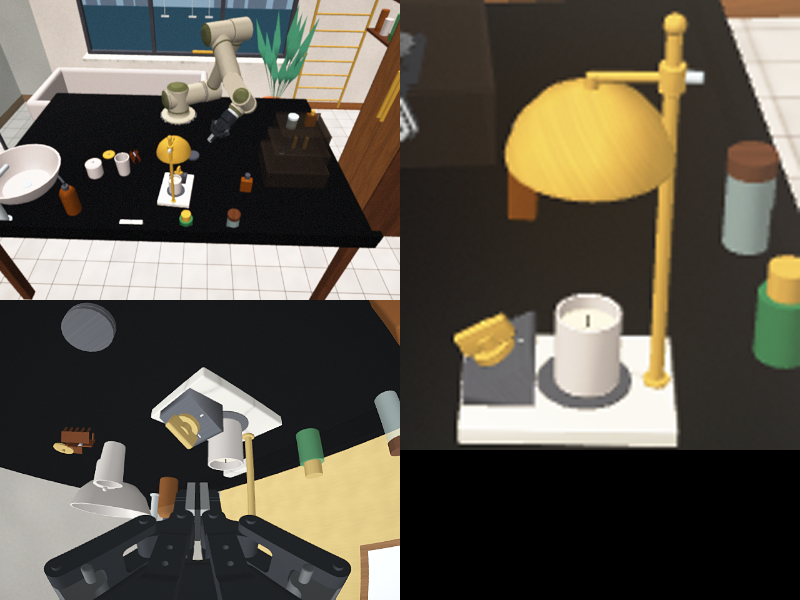

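The picture shows the handle bar running up and down the slope, measured at about 1.57 rad, with its upper end at (510,320). The pot stands on the pad with its foot at about (588,385), and the robot is touching nothing.

```bash
python3 -c "
from rig import *;print(close_job())"
```

```text
the job is handed in; nothing more can be done
None
```

The candle pot stands upright on the pad under the lamp head (about 3 mm off centre by the pictures), the handle is on at about 1.57 rad, the robot is clear, and I handed the job in just after 21.8 s.

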